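Slide the well plate under the shaker's leaf spring and start it

ROBOT

A 6-joint arm with a two-finger parallel gripper is mounted at the origin on the work surface. World frame = base frame: x ahead of the robot, y to its left, z up, the work surface at z = 0. Lengths are in m, angles in rad, forces in N, time in s.
With the tool pointing down it reaches from about 0.25 to 0.775 m from the base axis. Payload 8.9 kg.
Tool frame: the origin (TCP) lies on the mounting face of the last link; the fingertips stand 173 mm ahead of it and the grasp point (between the pads) lies 155 mm ahead of it; z points along the fingers, y is the line along which they close (so a half turn about z gives the same grasp; the last joint's range is limited). The gripper opens to 85 mm and grips with 20 to 120 N. Pads are 22 mm wide; open, the fingers measure 114 mm over their backs; the gripper's body (76 mm by 85 mm) begins 54 mm behind the grasp point. The pads swing forward as they close: fully open they stand 13 mm farther back than shut.
Start: joints at [1.08, 0.291, -0.153, 1.127, 0, 1.431], TCP at [0.181, 0.493, 0.405] pointing down, gripper open.
Joint ranges: [-2.52, 2.52], [-0.91, 1.74], [-1.3, 1.37], [-1.96, 2.02], [-1.52, 1.47], [-3.14, 3.14]. Speed limits (rad/s): [2.22, 2.22, 2.79, 3.14, 3.14, 3.14].

INTERFACE

Orientations are given as a unit quaternion [w, x, y, z].
In Python, from station import env gives the robot as it stands.
- The arm moves only by the shell command python3 -m crank 'ROWS' [FORCE]. ROWS is text: rows parted by semicolons, each of 5 numbers parted by spaces: the shift along the tool's x, y, z scaled (see below), then the turn about the tool's z scaled (see below), then the gripper command: -1 is shut, 1 is fully open, values between are in proportion. In form: dx dy dz yaw grip; .... A call has 1 to 5 rows; each row is the pose to reach, as a shift and turn from the pose commanded when the call began, along the tool's axes at that moment; what a row does not reach only later rows make up. The controller multiplies each number of a shift by 0.8 m and each number of a turn by 60 degrees. A row lasts 1/8 s, in which the tool goes at most 62.5 mm and 10.7 degrees, less where a joint would pass 70% of its speed; a pose out of reach is approached as far as the arm can. A call with a number of a shift or a turn outside -1 to 1 is refused whole. A call with a gripper value outside its range is refused whole. The fingers move at their own pace and stop on an object; FORCE is the grip in N (left out, the last holds). Time passes only in rows, so rows that repeat a pose let the fingers close. It gives the time, the measured TCP pose, the force, the opening and the grip force at its end, in the units of the state.
- env.sense(): the state, without advancing time (a new reading comes with each control period).
- env.snapshot(name): name is "scene" or "side" or "wrist"; returns (picture, depth): 384x512x3 uint8, red, green, blue; 384x512 float32, m along the optical axis (not along the pixel's ray), 0 where there is no reading.
- env.calibration(name): a dict with "mtx" (3x3 intrinsics, pixels), "k1" (the pictures are not rectified: a ray, as slopes to the right and down, at radius r is drawn at 1 + k1 r^2 times it, then the intrinsics apply), "origin" and "attitude" of the camera in the world; the wrist camera has in their place "mount" (4x4, takes a point from camera to tool coordinates, whose origin is the TCP and whose axes are the flange's). Camera axes: x right, y down, z forward; pixel columns grow to the right and rows downward; lengths in m; the calibration is good to about 2 mm. A picture is of the moment at which its call begins: read the wrist's pose just before it. calibration takes no time and is no camera call.
- env.job_done(): hands the job in; it is judged then, once.
The state is a dict: "time_s": time; "joint_positions": joint angles; "joint_vel": joint speeds; "joint_efforts": joint torques, N m; "tool_pos": TCP position; "ee_rot": TCP orientation; "force": force on the tool from outside, world axes, zero at the start; "moment": the same for the moment, N m; "opening": finger opening in m; "finger_force": force on a finger pad.
Only numpy, scipy, OpenCV 4.12 (cv2) and the standard library are available. Lean on these libraries where they do the work, as an engineer would, in place of code of your own. Each camera call takes 0.05 s, during which the arm holds its last target. There are 200 camera calls.

TASK

Load the plate shaker: with the fingertips, press the well plate's carrier down hard on its sprung bed and, keeping it pressed, slide it under the bridge bar and its leaf spring until it is fully home against the end stop. Then press the start button on the control box all the way down, release it and take the hand away. Do not start the shaker before the plate is home, do not lift the plate, and leave the other things on the bench where they are.

Things in the scene. Friction and masses are not known exactly. Their poses are not given: they have to be found in the camera images.
- shaker: plate shaker: low grey box fixed to the bench, 270 x 125 mm, 40 mm high. Origin on the bench under its middle; z up; x is the way the plate slides home (from the open end to the end stop). Two side guides run along it, inner faces at y = +-44 mm, tops 61 mm above the bench
- bed_top (a point): middle of the top of the shaker's black sprung bed (218 x 82 mm, x = -120 to +98 mm in the shaker's frame), 55 mm above the bench when free. It stays level and sinks straight down, at most 6 mm: pressing on the plate, about 7 N to start and 13 N for all 6 mm
- bar (a point): middle of the underside of the rigid bridge bar across the bed, at x = 45 mm, z = 70 mm in the shaker's frame; the bar is 14 mm long in x, 120 mm wide, its top at z = 85 mm. The plate, 73 mm high as it lies on the free bed, catches on it unless pressed down more than 3 mm. On the bar's far side a 44 mm wide steel leaf spring slopes down towards +x
- stop (a point): middle of the top edge of the end stop, on the face that the plate's leading edge comes to rest against: x = 100 mm, z = 75 mm in the shaker's frame
- plate: white well plate in its carrier, loose, 0.1 to 0.21 kg, lying on the bed between the guides: 124 mm long (x), 84 mm wide. Origin: centre of its underside; x points to its leading edge. The leading 84 mm (x = -22 to 62 mm) is a block 18 mm high with 16 wells drawn on top; the trailing 40 mm is a thumb ledge 11 mm high. When home its origin is at x = 38 mm in the shaker's frame
- ledge (a point): centre of the top of the plate's thumb ledge (40 x 84 mm); axes as the plate's. 20 mm ahead of it (+x) the block's upright end rises 7 mm above the ledge: fingertips that press on the ledge can push against this step
- leaf (a joint): leaf spring's angle in rad: 0 when free, more than 0.03 when the plate lies under it; the leaf bears on the plate with some newtons
- start_top (a point): centre of the top of the start button, a round cap 28 mm across on the control box beside the shaker (white box, 110 x 75 mm, 40 mm high, fixed to the bench; its dark display lies on the same top); it is pressed straight down
- start (a joint): start button travel in m: 0 when up, 0.006 fully down (takes 5 N); it springs back
- reagent: reagent bottle, 64 mm across, 140 mm high, loose bystander; origin at its underside
- tipbox: yellow tip box, 120 x 85 x 50 mm, loose bystander; origin at its underside
- rack: red tube rack, 100 x 220 x 50 mm, loose bystander; origin at its underside
- vial: small capped glass vial, 24 mm across, 45 mm high, loose bystander near the shaker's far end; origin at its underside
- beaker: beaker, 66 mm across, 80 mm high, loose bystander; origin at its underside
- jar: small jar, 56 mm across, 60 mm high, loose bystander; origin at its underside
- pipette: pipette lying on the bench, 230 mm long, loose bystander; origin at its middle, at bench height

How it is judged:
On the way, in this order (a step that is already met when the one before it is completed fails the run):
1. the plate lies home under the bar and leaf spring (within 4 mm of the end stop) (x of plate in the frame of shaker above 0.034 m and value of joint leaf above 0.03 rad), for 0.2 s.
2. the start button is pressed down at least 4.5 of its 6 mm (value of joint start above 0.0045 m), for 0.05 s.
At the end, for the whole second after the job is handed in: the plate rests flat under the bar and the lifted leaf spring, its leading edge within 4 mm of the end stop; the start button has been pressed and is up again (all of step 1 and z of plate in the frame of shaker below 0.054 m and angle between the x axis of plate and the x axis of shaker, either way round below 0.07 rad and angle between plate's own z axis and vertical below 0.06 rad and linear speed of plate below 0.01 m/s and value of joint start below 0.002 m); the robot touches nothing.
It fails at once if the start button is pressed while the plate is not home (value of joint start above 0.003 m and x of plate in the frame of shaker below 0.034 m).
It fails at once if the plate is lifted off the bed by more than 10 mm or tipped (z of plate in the frame of shaker above 0.065 m or angle between plate's own z axis and vertical above 0.2 rad).
It fails at once if a bystander is moved more than 20 mm (distance of any of reagent, tipbox, rack, vial, beaker, jar, pipette from where it was at the start of the episode above 0.02 m).
It also fails if it takes over 48 s, if anything falls off the work surface, if the arm or the gripper's body presses on something with over 40 N, if the wrist force passes 120 N, or if a joint passes its speed limit or range.

## Working session

There is one attempt and no reset: what is moved stays moved. The work goes in short steps, Python scripts to look and compute and a shell command to move; the robot and the scene stay as the last step left them, time stands still between calls to the robot, and variables do not carry over. Pictures are saved under pics/ and viewed, at most 10 in all, crops included, and the job is handed in when it is done.

```bash
ls; mkdir -p pics
cat > h.py <<'E'
import numpy as np, cv2
from station import env
from scipy.spatial.transform import Rotation as R
def rot(a):
    a=np.array(a,float)
    return a if a.shape==(3,3) else R.from_quat(a[[1,2,3,0]]).as_matrix()
def campose(n,s=None):
    c=env.calibration(n)
    if n!='wrist': return np.array(c['mtx']),c['k1'],rot(c['attitude']),np.array(c['origin'])
    s=s or env.sense(); M=np.array(c['mount']); Rt=rot(s['ee_rot'])
    return np.array(c['mtx']),c['k1'],Rt@M[:3,:3],Rt@M[:3,3]+np.array(s['tool_pos'])
def rays(cp,px):
    K,k1,Rc,o=cp; px=np.atleast_2d(px).astype(float)
    d=cv2.undistortPoints(px[:,None],K,np.array([k1,0,0,0.]))[:,0]
    return np.c_[d,np.ones(len(d))]@Rc.T
def onplane(cp,px,z):
    r=rays(cp,px); return cp[3]+r*((z-cp[3][2])/r[:,2])[:,None]
def cloud(cp,dep):
    h,w=dep.shape; v,u=np.mgrid[:h,:w]; r=rays(cp,np.c_[u.ravel(),v.ravel()])
    return (cp[3]+r*dep.reshape(-1,1)).reshape(h,w,3)
E
python3 - <<'E'
from h import *
s=env.sense(); print(s)
for n in ['scene','side','wrist']:
    cp=campose(n); p,d=env.snapshot(n); cv2.imwrite(f'pics/{n}0.png',p[:,:,::-1]); np.savez(f'pics/{n}0.npz',p=p,d=d); print(n,cp[0].ravel(),cp[1],cp[3],cp[2][:,2])
E
```

```text
pics
{'time_s': 0.0, 'joint_positions': array([ 1.07971497e+00,  2.91272651e-01, -1.54112686e-01,  1.12671528e+00,
        1.11674500e-05,  1.43147836e+00]), 'joint_vel': array([-0.00019172,  0.00091515,  0.00019403, -0.00028126,  0.00198689,
        0.00146726]), 'joint_efforts': array([-1.25999017e-03, -5.37138534e+01,  3.31375444e+01,  1.55952678e-02,
       -4.74995195e-04, -3.70261688e-06]), 'tool_pos': array([0.1807927 , 0.49266096, 0.40414122]), 'ee_rot': array([-2.07477489e-04,  1.74976265e-01,  9.84572436e-01, -6.18285123e-04]), 'force': array([ 0.18410572, -0.87235381,  0.18569527]), 'moment': array([-0.0002442 , -0.00916062, -0.03021691]), 'finger_force': 0.0, 'opening': 0.085014584504792}
scene [499.20607543   0.         254.40783736   0.         499.20607543
 190.51746071   0.           0.           1.        ] -0.18568689024069698 [1.48111283 0.57895926 1.05366921] [-0.6285777  -0.36612858 -0.68617778]
side [408.45975614   0.         260.24772023   0.         408.45975614
 191.97276233   0.           0.           1.        ] -0.11116767369928236 [-0.00601671 -0.85031863  0.80424891] [ 0.44062393  0.70417228 -0.55676921]
wrist [333.8992765    0.         256.29582461   0.         333.8992765
 185.29819587   0.           0.           1.        ] 0.01681931129634521 [0.1123007  0.51698705 0.37300411] [ 0.26545863 -0.09939661 -0.9589849 ]
```

View pics/scene0.png

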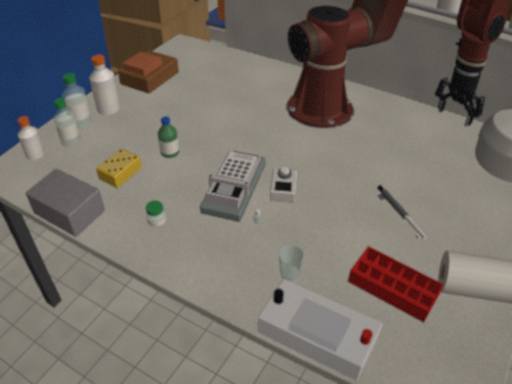

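View pics/side0.png

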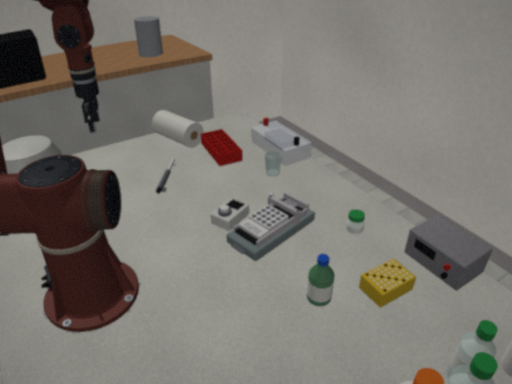

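The scene view shows the shaker at about (235,185), with its bar and end stop at the lower-left end (~(228,195)). The control box is at (284,185) with its button at (284,173), and the vial is at (257,215). In the side view the shaker is at (272,222) and the button at (225,210).

Run:
```python
from h import *
for n,boxs,but in [('scene',(195,145,272,222),(284,172)),('side',(225,190,320,258),(225,211))]:
    f=np.load(f'pics/{n}0.npz'); cp=campose(n); P=cloud(cp,f['d'])
    print(n,'button',onplane(cp,but,.055), P[but[1],but[0]])
    x0,y0,x1,y1=boxs; Q=P[y0:y1,x0:x1].reshape(-1,3); dd=f['d'][y0:y1,x0:x1].ravel()
    C=f['p'][y0:y1,x0:x1].reshape(-1,3)
    m=(dd>0)&(Q[:,2]>.025)&(Q[:,2]<.11); 
    r=cv2.minAreaRect(Q[m][:,:2].astype(np.float32)*1000); print('rect',r,m.sum(), np.histogram(Q[m][:,2],bins=np.arange(.025,.11,.005))[0])
    print(np.round(cv2.boxPoints(r)))
    im=cv2.resize(f['p'][y0-5:y1+5,x0-5:x1+35],None,fx=5,fy=5,interpolation=cv2.INTER_CUBIC); cv2.imwrite(f'pics/{n}c.png',im[:600,:800,::-1]); print(im.shape)
```

```text
scene button [[0.45014466 0.08244521 0.055     ]] [0.45607397 0.08530076 0.06074354]
rect ((538.4493408203125, -9.628646850585938), (271.52227783203125, 184.61514282226562), 13.867758750915527) 2796 [100 100 304 309  96 118 236 200 284 562 292  98  89   8   0   0]
[[ 385.   47.]
 [ 429. -132.]
 [ 692.  -67.]
 [ 648.  113.]]
(435, 585, 3)
side button [[0.43911613 0.06676861 0.055     ]] [0.43889348 0.06630989 0.05537477]
rect ((521.508056640625, 17.341995239257812), (283.1494445800781, 250.3526611328125), 13.364110946655273) 3352 [192 161 544 371 105 257 280 290 332 576  95  90  59   0   0   0]
[[ 355.  106.]
 [ 413. -137.]
 [ 688.  -72.]
 [ 630.  172.]]
(390, 675, 3)
```

View pics/scenec.png

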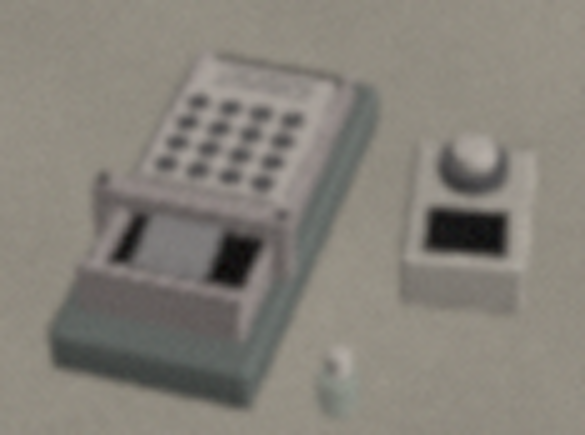

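The crop shows the plate (16 wells) on the robot side of the bar, with the thumb ledge nearest the robot and the end stop away from it. The button and box are on the +y side. Next I'll go above the ledge and look from close by.

```bash
python3 -m crank '-.06 -.05 0 -.06 -1;-.12 -.1 0 -.12 -1;-.18 -.15 0 -.18 -1;-.24 -.2 0 -.23 -1;-.29 -.25 0 -.28 -1' 40
python3 - <<'E'
from h import *
s=env.sense();Rt=rot(s['ee_rot']);print(s['time_s'],s['tool_pos'],Rt)
d=np.array([.47,-.05,.39])-s['tool_pos'];print(d@Rt/.8)
E
```

```text
time_s: 0.78
tool_pos: [0.3305, 0.2233, 0.4047]
ee_rot: [0.0, 0.029, 1.0, 0.0]
force: [1.1, -0.0, -0.3]
opening: 0.0001
finger_force: 0.0
0.775 [0.33048221 0.22330716 0.40474528] [[-9.98374183e-01  5.69971044e-02  5.66905019e-04]
 [ 5.69971720e-02  9.98374334e-01  1.03818601e-04]
 [-5.60066062e-04  1.35961794e-04 -9.99999834e-01]]
[-0.19357554 -0.33114094  0.018495  ]
```

```bash
python3 -m crank '-.04 -.07 0 -.06 -1;-.08 -.14 0.01 -.12 -1;-.12 -.21 0.015 -.18 -1;-.16 -.27 0.02 -.24 -1;-.195 -.33 0.02 -.29 -1';python3 -m crank '0 0 0 0 -1;0 0 0 0 -1'
python3 - <<'E'
from h import *
s=env.sense();cp=campose('wrist',s);p,d=env.snapshot('wrist');np.savez('pics/w1.npz',p=p,d=d);cv2.imwrite('pics/w1.png',p[:,:,::-1])
P=cloud(cp,d);np.save('pics/P1.npy',P);print(s['time_s'],s['tool_pos'])
E
```

```text
time_s: 1.4
tool_pos: [0.4706, -0.0497, 0.3884]
ee_rot: [-0.0, -0.123, 0.992, 0.0]
force: [0.7, 0.7, 0.6]
opening: 0.0004
finger_force: 0.0
time_s: 1.65
tool_pos: [0.4697, -0.0475, 0.3883]
ee_rot: [-0.001, -0.122, 0.993, 0.0]
force: [-0.1, 0.8, -0.1]
opening: 0.0001
finger_force: 0.0
1.65 [ 0.46970057 -0.04749988  0.38833421]
```

View pics/w1.png

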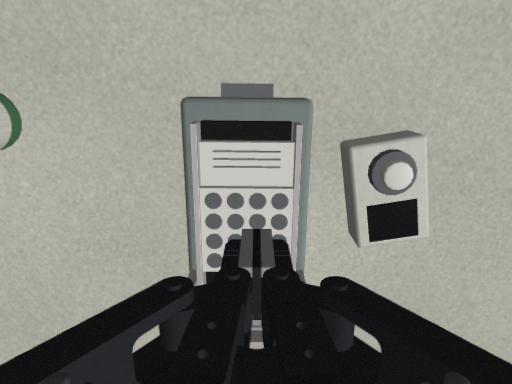

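The wrist view shows the ledge (three lines) at rows 142–187, columns 200–294, with the step at row 187. The bed's black trailing end is at rows 121–142, and the button is at about (398,176) with its dark collar at (392,172). Image up points toward the robot and image right is +y.

Run:
```python
from h import *
f=np.load('pics/w1.npz');P=np.load('pics/P1.npy');p=f['p'];cp=campose('wrist')
np.set_printoptions(precision=4,suppress=True)
print('depth pts ledge,block,bed,body,button,box',[P[v,u] for u,v in [(247,158),(247,190),(247,130),(250,110),(398,178),(400,220)]])
print('ledge corners',onplane(cp,[(200,143),(294,143),(200,187),(294,187)],.066))
# body edges on the shaker from height
z=P[...,2]
m=((z>.03)&(z<.05)).astype(np.uint8); m[:, 330:]=0; m[:80]=0;m[270:]=0
ys,xs=np.nonzero(m); 
for v in range(100,270,20):
    r=xs[ys==v]; print(v,r.min(),r.max(),onplane(cp,[(r.min(),v),(r.max(),v)],.04)[:,:2].ravel())
# column 230 row values of intensity
g=p.mean(2); print(g[90:200,225].astype(int))
m=(z>.047)&(np.arange(512)[None]>330)&(np.arange(384)[:,None]<250)
print('button cloud',m.sum(),np.median(P[m],0),np.percentile(P[m],[2,98],axis=0), np.histogram(P[m][:,2],bins=np.arange(.045,.09,.003)))
# bright cap
g=p.min(2).astype(np.uint8); sub=((g>g[150:200,375:420].max()*.9).astype(np.uint8));
```

```text
depth pts ledge,block,bed,body,button,box [array([ 0.4595, -0.0588,  0.0659]), array([ 0.4863, -0.0522,  0.0729]), array([ 0.4368, -0.0645,  0.0557]), array([ 0.4202, -0.066 ,  0.0403]), array([0.4455, 0.0802, 0.0607]), array([0.4899, 0.1078, 0.0406])]
ledge corners [[ 0.4565 -0.1013  0.066 ]
 [ 0.4366 -0.0214  0.066 ]
 [ 0.496  -0.0934  0.066 ]
 [ 0.4753 -0.0104  0.066 ]]
100 182 310 [ 0.4266 -0.1283  0.3981 -0.0141]
120 0 312 [ 0.4857 -0.2881  0.4151 -0.007 ]
140 183 310 [ 0.4627 -0.1208  0.4335 -0.0035]
160 184 309 [ 0.4816 -0.1163  0.4524  0.0011]
180 185 308 [ 0.5012 -0.1117  0.4719  0.0059]
200 186 307 [ 0.5214 -0.1069  0.4921  0.0109]
220 187 306 [ 0.5424 -0.102   0.5131  0.016 ]
240 188 305 [ 0.5642 -0.0968  0.5348  0.0213]
260 189 304 [ 0.5867 -0.0914  0.5573  0.0268]
[ 95  96  96  94  96  96  92  80  76  91 101 105 109 111 115 118 116 116
 116 116 116 117 116 116 117 114 115 117 116 109  77  20  22  25  24  28
  26  23  28  24  25  23  23  25  26  24  27  24  26  37  73 109 160 196
 196 196 195 195 196 186 134 115 176 195 197 195 196 181 104 124 196 197
 196 195 195 180  97 139 195 196 195 196 195 197 195 195 196 194 194 194
 193 196 194 194 194 184 116 117 175 194 195 195 194 195 194 195 195 195
 195 195]
button cloud 1808 [0.4405 0.0736 0.0544] [[ 0.3989 -0.0655  0.0492]
 [ 0.4626  0.0978  0.3572]] (array([ 14, 238, 645,  39,  78, 621,   5,   0,   0,   0,   0,   0,   0,
         0]), array([0.045, 0.048, 0.051, 0.054, 0.057, 0.06 , 0.063, 0.066, 0.069,
       0.072, 0.075, 0.078, 0.081, 0.084, 0.087]))
```

```bash
python3 -m crank '0 -.01 .05 0 -1;0 -.01 .1 0 -1;0 -.01 .145 0 -1;0 -.01 .173 0 -1;0 -.01 .173 0 -1'
python3 - <<'E'
from h import *
s=env.sense();cp=campose('wrist',s);p,d=env.snapshot('wrist');cv2.imwrite('pics/w2.png',p[:,:,::-1])
t=s['tool_pos'];u=np.array([.9724,.2334]);print(t,t[:2]@u,t[:2]@[-.2334,.9724],rot(s['ee_rot']))
E
```

```text
time_s: 2.33
tool_pos: [0.4709, -0.0539, 0.2494]
ee_rot: [-0.001, -0.123, 0.992, 0.001]
force: [-0.0, 0.4, -0.0]
opening: -0.0001
finger_force: 0.0
[ 0.47086951 -0.05388371  0.24937618] 0.4452970572831406 -0.16229746155086833 [[-9.69688666e-01 -2.44325258e-01 -3.00989701e-03]
 [-2.44329023e-01  9.69691925e-01  9.48496925e-04]
 [ 2.68693107e-03  1.65515191e-03 -9.99995020e-01]]
```

View pics/w2.png

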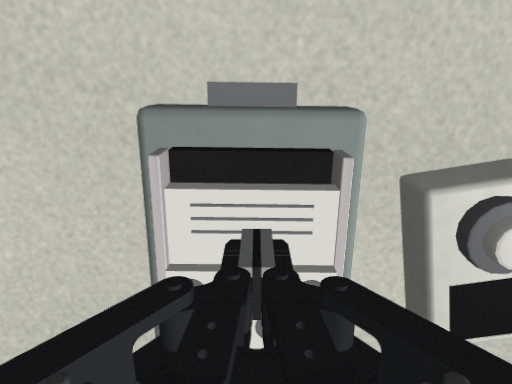

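The fingertips are centred on the ledge (columns 165–338, tip at about 256), behind the step at row 268. Now pressing.

```bash
python3 -m crank '0 0 .008 0 -1;0 0 .013 0 -1;0 0 .015 0 -1;0 0 .015 0 -1'; python3 -m crank '0 0 .004 0 -1;0 0 .006 0 -1;0 0 .006 0 -1'
```

```text
time_s: 2.88
tool_pos: [0.4721, -0.0553, 0.2388]
ee_rot: [0.0, -0.122, 0.993, -0.0]
force: [-1.1, 1.2, 7.8]
opening: 0.0002
finger_force: 3.9
time_s: 3.25
tool_pos: [0.4723, -0.0554, 0.2344]
ee_rot: [0.001, -0.122, 0.993, -0.0]
force: [-2.6, 0.5, 11.8]
opening: 0.0001
finger_force: 6.1
```

```bash
python3 -m crank '0 0 .003 0 -1;0 0 .005 0 -1;0 0 .005 0 -1'; python3 -m crank '-.005 0 0 0 -1;-.01 0 0 0 -1;-.015 0 0 0 -1;-.015 0 0 0 -1'
```

```text
time_s: 3.62
tool_pos: [0.4725, -0.0555, 0.2329]
ee_rot: [0.001, -0.122, 0.992, -0.001]
force: [-13.8, 2.5, 49.5]
opening: -0.0
finger_force: 24.6
time_s: 4.12
tool_pos: [0.485, -0.0532, 0.233]
ee_rot: [0.002, -0.122, 0.993, -0.002]
force: [-9.3, -1.7, 44.3]
opening: 0.0003
finger_force: 22.2
```

```bash
python3 -m crank '-.006 0 -.002 0 -1;-.012 0 -.002 0 -1;-.018 0 -.002 0 -1;-.024 0 -.002 0 -1;-.03 0 -.002 0 -1'
python3 - <<'E'
from h import *
p,d=env.snapshot('wrist');cv2.imwrite('pics/w3.png',p[:,:,::-1])
E
```

```text
time_s: 4.75
tool_pos: [0.5076, -0.0471, 0.2333]
ee_rot: [0.001, -0.122, 0.993, -0.001]
force: [-6.3, -1.4, 25.7]
opening: -0.0001
finger_force: 13.0
```

View pics/w3.png

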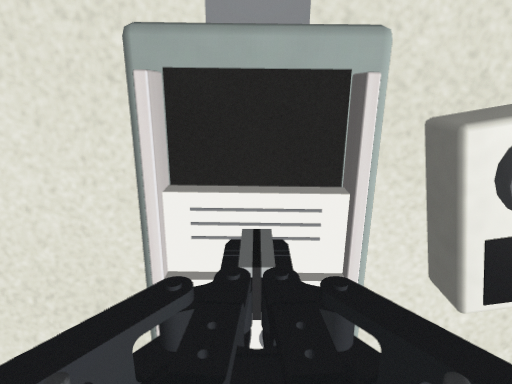

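The plate is moving with the fingers: its trailing edge is still at row 187 while the bed behind it is exposed down to row 70. Carrying on.

```bash
python3 -m crank '-.006 0 0 0 -1;-.012 0 0 0 -1;-.018 0 0 0 -1;-.024 0 0 0 -1;-.03 0 0 0 -1';  python3 -m crank '-.005 0 0 0 -1;-.01 0 0 0 -1;-.015 0 0 0 -1;-.02 0 0 0 -1;-.02 0 0 0 -1'
```

```text
time_s: 5.42
tool_pos: [0.5307, -0.0413, 0.2333]
ee_rot: [0.001, -0.122, 0.993, -0.001]
force: [-9.2, -3.1, 28.7]
opening: 0.0002
finger_force: 13.9
time_s: 6.05
tool_pos: [0.5464, -0.0373, 0.2333]
ee_rot: [0.001, -0.122, 0.993, -0.001]
force: [-5.0, -2.4, 23.0]
opening: 0.0003
finger_force: 11.6
```

```bash
python3 -m crank '-.004 0 0 0 -1;-.006 0 0 0 -1;-.006 0 0 0 -1';  python3 -m crank '-.003 0 0 0 -1;-.006 0 0 0 -1;-.006 0 0 0 -1'
```

```text
time_s: 6.42
tool_pos: [0.5499, -0.0363, 0.2333]
ee_rot: [-0.0, -0.122, 0.993, -0.001]
force: [-11.5, -3.3, 27.6]
opening: 0.0002
finger_force: 14.4
time_s: 6.8
tool_pos: [0.5528, -0.0355, 0.2333]
ee_rot: [-0.003, -0.122, 0.993, -0.002]
force: [-21.7, -6.3, 38.0]
opening: 0.0001
finger_force: 23.1
```

```bash
python3 -m crank '-.004 0 -.001 0 -1;-.006 0 -.001 0 -1;-.006 0 -.001 0 -1'
python3 - <<'E'
from h import *
s=env.sense();cp=campose('wrist',s);p,d=env.snapshot('wrist');cv2.imwrite('pics/w4.png',p[:,:,::-1]);P=cloud(cp,d)
np.set_printoptions(precision=4,suppress=True)
u=np.array([.9724,.2334]);S=P[...,:2]@u
g=p.min(2)
for c in (215,290):
    for v in range(60,300,2):
        pass
    v=np.arange(20,300); dz=P[v,c,2]; 
    i=[k for k in range(1,len(v)) if abs(int(g[v[k],c])-int(g[v[k]-2,c]))>40]; print(c,[(v[k],round(S[v[k],c],4),round(dz[k],4)) for k in i])
E
```

```text
time_s: 7.18
tool_pos: [0.5545, -0.035, 0.2332]
ee_rot: [-0.007, -0.121, 0.993, -0.002]
force: [-36.5, -13.5, 45.9]
opening: -0.0003
finger_force: 30.9
215 [(np.int64(180), np.float64(0.4985), np.float64(0.048)), (np.int64(181), np.float64(0.4982), np.float64(0.0509)), (np.int64(186), np.float64(0.4984), np.float64(0.0589)), (np.int64(187), np.float64(0.4987), np.float64(0.0596)), (np.int64(202), np.float64(0.5057), np.float64(0.0597)), (np.int64(203), np.float64(0.5064), np.float64(0.059)), (np.int64(204), np.float64(0.5067), np.float64(0.0596)), (np.int64(205), np.float64(0.5073), np.float64(0.0592)), (np.int64(206), np.float64(0.5077), np.float64(0.0594)), (np.int64(216), np.float64(0.5124), np.float64(0.0599)), (np.int64(217), np.float64(0.5134), np.float64(0.0587)), (np.int64(219), np.float64(0.5139), np.float64(0.0599)), (np.int64(220), np.float64(0.5143), np.float64(0.06)), (np.int64(221), np.float64(0.5147), np.float64(0.0602)), (np.int64(230), np.float64(0.5194), np.float64(0.0597)), (np.int64(231), np.float64(0.5202), np.float64(0.059)), (np.int64(232), np.float64(0.5195), 
[... 1088 characters left out ...]
.float64(0.0595)), (np.int64(218), np.float64(0.513), np.float64(0.0603)), (np.int64(220), np.float64(0.5146), np.float64(0.0585)), (np.int64(221), np.float64(0.515), np.float64(0.0589)), (np.int64(231), np.float64(0.5193), np.float64(0.0605)), (np.int64(232), np.float64(0.5199), np.float64(0.0602)), (np.int64(234), np.float64(0.5212), np.float64(0.0595)), (np.int64(235), np.float64(0.5211), np.float64(0.0608)), (np.int64(236), np.float64(0.5225), np.float64(0.0589)), (np.int64(254), np.float64(0.5312), np.float64(0.0599)), (np.int64(257), np.float64(0.5211), np.float64(0.0822)), (np.int64(258), np.float64(0.5211), np.float64(0.0829)), (np.int64(259), np.float64(0.5211), np.float64(0.0838))]
```

View pics/w4.png

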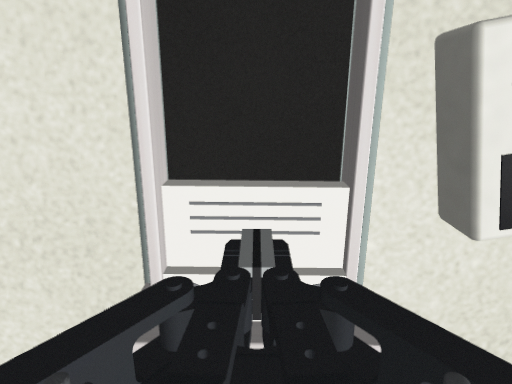

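The trailing edge is at row 181 (s = 0.4985 m) and it stalled with about 38 N of horizontal force, so the plate is against the stop. Next I'll ease the forward push while still pressed, then lift.

```bash
python3 -m crank '.003 0 0 0 -1;.006 0 0 0 -1;.006 0 0 0 -1';python3 -m crank '0 0 -.004 0 -1;0 0 -.008 0 -1;0 0 -.012 0 -1;0 0 -.016 0 -1'
```

```text
time_s: 7.6
tool_pos: [0.5529, -0.0356, 0.2333]
ee_rot: [-0.002, -0.122, 0.993, -0.001]
force: [-17.8, -7.0, 27.9]
opening: 0.0002
finger_force: 21.7
time_s: 8.1
tool_pos: [0.5548, -0.0346, 0.2447]
ee_rot: [-0.0, -0.122, 0.993, 0.0]
force: [-0.1, -0.6, 0.3]
opening: 0.0001
finger_force: 0.0
```

```bash
python3 -m crank '.01 0 -.04 0 -1;.02 0 -.09 0 -1;.06 .03 -.14 0 -1;.1 .06 -.15 0 -1;.1 .06 -.15 0 -1'; python3 -m crank '0 0 0 0 -1'
python3 - <<'E'
from h import *
np.set_printoptions(precision=4,suppress=True)
s=env.sense();cp=campose('wrist',s);p,d=env.snapshot('wrist');cv2.imwrite('pics/w5.png',p[:,:,::-1]);P=cloud(cp,d);print(s['tool_pos'])
np.savez('pics/w5.npz',p=p,d=d)
m=((P[...,2]>.057)&(P[...,2]<.064)&(P[...,1]>.03)&(P[...,1]<.13)&(P[...,0]>.38)&(P[...,0]<.54))
n,l,st,c=cv2.connectedComponentsWithStats(m.astype(np.uint8));k=1+st[1:,4].argmax();Q=P[l==k]
print('button',st[k],c[k],Q.mean(0),cv2.minEnclosingCircle(Q[:,:2].astype(np.float32)),np.median(Q[:,2]))
f=campose('scene');p2,d2=env.snapshot('scene')
im=cv2.resize(p2[145:225,190:300],None,fx=6,fy=6,interpolation=cv2.INTER_CUBIC);cv2.imwrite('pics/s5.png',im[:,:,::-1])
E
```

```text
time_s: 8.72
tool_pos: [0.4644, -0.0066, 0.3661]
ee_rot: [0.001, -0.123, 0.992, -0.0]
force: [1.2, -1.0, 0.5]
opening: 0.0
finger_force: 0.0
time_s: 8.85
tool_pos: [0.4665, -0.0075, 0.3651]
ee_rot: [0.001, -0.122, 0.992, -0.0]
force: [0.4, 0.1, 0.4]
opening: 0.0001
finger_force: 0.0
[ 0.4665 -0.0075  0.3651]
button [347 158  33  32 820] [363.1659 173.9902] [0.4431 0.0786 0.0612] ((0.44362345337867737, 0.07930773496627808), 0.013881811872124672) 0.06140253906564741
```

View pics/w5.png

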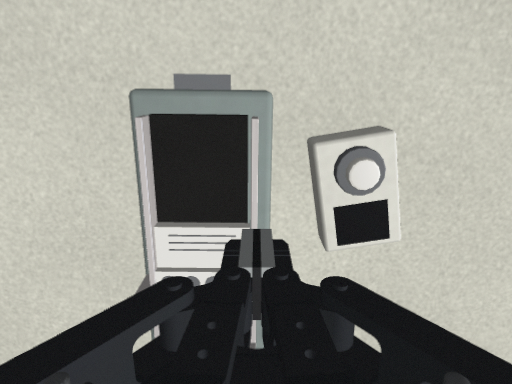

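View pics/s5.png

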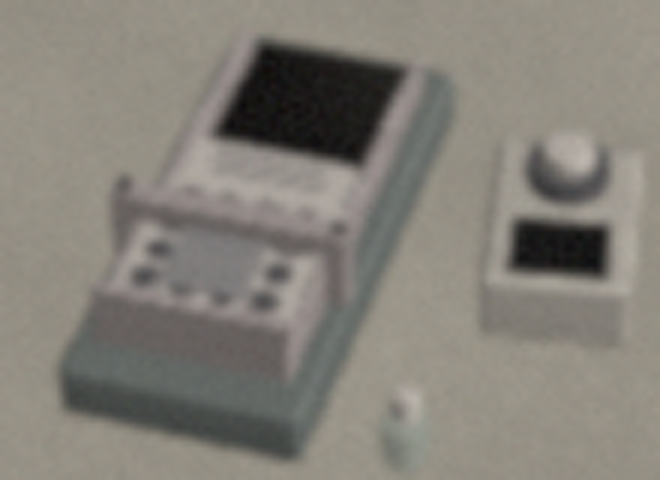

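The wrist view shows the plate's trailing edge at row 223 and the bed's edge at row 113. The scene crop shows the block against the end stop with the leaf on it. The cap is at (363,174), z = 0.061, diameter 28 mm, which matches the given sizes. A quick check of the bed-edge-to-trailing-edge distance (96 mm when home):

Run:
```python
from h import *
np.set_printoptions(precision=4,suppress=True)
f=np.load('pics/w5.npz');p=f['p'];s=env.sense();cp=campose('wrist',s);P=cloud(cp,f['d']);u=np.array([.9724,.2334])
for c in (180,200,220):
    S=P[:,c,:2]@u;z=P[:,c,2];g=p[:,c].min(1)
    a=[v for v in range(95,130) if g[v]<60][0]; b=[v for v in range(180,240) if g[v]>130][0]
    print(c,a,b,'bed',S[a+2:a+6],z[a+3], 'ledge',S[b:b+6],z[b:b+6], 'diff',onplane(cp,(c,a),.052)[0,:2]@u,onplane(cp,(c,b+2),z[b+6])[0,:2]@u)
    e=[v for v in range(80,100) if abs(z[v]-.04)<.003]; print('near end',e[:1],S[e[0]+1])
print((np.array([.4434,.0790,.061+.173+.012])-s['tool_pos'])@rot(s['ee_rot'])/.8)
```

```text
180 114 227 bed [0.403  0.4038 0.4048 0.4055] 0.05097831517866247 ledge [0.4975 0.4988 0.5    0.5012 0.5022 0.5022] [0.0631 0.0623 0.0618 0.0612 0.0611 0.0631] diff 0.40132511134345983 0.4997435203806806
near end [92] 0.38494065823815043
200 115 227 bed [0.4037 0.4045 0.4053 0.4061] 0.051207232321140994 ledge [0.4979 0.4988 0.4999 0.5004 0.5016 0.5026] [0.0619 0.0619 0.0615 0.0627 0.0622 0.0619] diff 0.4019748528720648 0.5003699830448435
near end [92] 0.3847684837680698
220 115 227 bed [0.4036 0.4044 0.4051 0.406 ] 0.05014352757990853 ledge [0.498  0.4984 0.5    0.5004 0.5013 0.5024] [0.0612 0.0626 0.0612 0.0622 0.0624 0.0621] diff 0.4018220459436188 0.4996087485382098
near end [92] 0.384603458116064
[0.0019 0.1122 0.1481]
```

The distance is 96.5 mm, so the plate is home, and the bed is held about 4 mm down by the leaf. Now the button.

```bash
python3 -m crank '.002 .06 0 0 -1;.002 .112 .02 0 -1;.002 .112 .09 0 -1;.002 .112 .145 0 -1;.002 .112 .145 0 -1'; python3 -m crank '0 0 .01 0 -1;0 0 .016 0 -1;0 0 .021 0 -1;0 0 .025 0 -1;0 0 .025 0 -1'
```

```text
time_s: 9.57
tool_pos: [0.4414, 0.0791, 0.2462]
ee_rot: [-0.003, -0.122, 0.993, 0.0]
force: [-0.1, -0.3, 1.3]
opening: 0.0002
finger_force: 0.0
time_s: 10.2
tool_pos: [0.4433, 0.0791, 0.2294]
ee_rot: [0.001, -0.122, 0.993, -0.0]
force: [1.0, -1.5, 6.2]
opening: 0.0002
finger_force: 2.9
```

```bash
python3 -m crank '0 0 .003 0 -1;0 0 .005 0 -1;0 0 .005 0 -1;0 0 .005 0 -1'; python3 -m crank '0 0 -.03 0 -1;0 0 -.08 0 -1;0 0 -.13 0 -1;0 0 -.16 0 -1;0 0 -.16 0 -1'; python3 -m crank '0 .02 0 0 -1;0 .02 0 0 -1'
python3 - <<'E'
from h import *
np.set_printoptions(precision=4,suppress=True)
s=env.sense();cp=campose('wrist',s);p,d=env.snapshot('wrist');P=cloud(cp,d);cv2.imwrite('pics/w6.png',p[:,:,::-1])
m=(np.hypot(P[...,0]-.4434,P[...,1]-.079)<.009);print('button z',np.median(P[m][:,2]),m.sum())
u=np.array([.9724,.2334])
p2,d2=env.snapshot('scene');im=cv2.resize(p2[145:225,190:300],None,fx=6,fy=6,interpolation=cv2.INTER_CUBIC);cv2.imwrite('pics/s6.png',im[:,:,::-1])
E
```

```text
time_s: 10.7
tool_pos: [0.4432, 0.0792, 0.2284]
ee_rot: [0.002, -0.122, 0.992, -0.001]
force: [-14.7, -2.5, 62.9]
opening: 0.0
finger_force: 31.1
time_s: 11.32
tool_pos: [0.443, 0.0792, 0.3543]
ee_rot: [0.002, -0.122, 0.992, -0.0]
force: [0.2, -0.1, -0.4]
opening: -0.0003
finger_force: 0.0
time_s: 11.58
tool_pos: [0.4378, 0.0957, 0.3517]
ee_rot: [-0.001, -0.123, 0.992, 0.0]
force: [-0.7, 0.1, 0.3]
opening: -0.0001
finger_force: 0.0
button z 0.06260695862292437 705
```

View pics/s6.png

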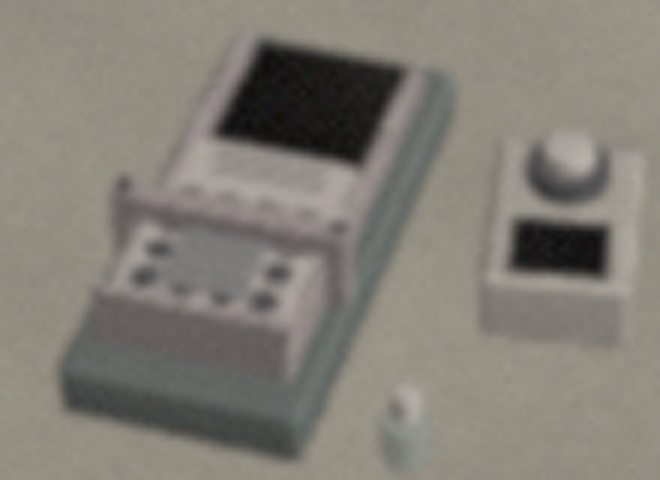

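The button bottomed out at 63 N and is back up at z = 0.062. The plate hasn't moved from its home position, and the hand is clear.

```bash
python3 -c "
from station import env
print(env.job_done())"
```

```text
the job is handed in; nothing more can be done
None
```

The plate is home under the bar and leaf spring, the start button was pressed fully and is back up, the hand is clear, and the job was handed in at about 12 s; no verdict was returned.

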